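# Hold the job plate home in the plate reader

## Robot

A 6-joint arm with a two-finger parallel gripper is mounted at the origin on a cart in front of the work surface, level with it; the furniture and walls round the work are solid. World frame = base frame: x ahead of the robot, y to its left, z up, the work surface at z = 0. Lengths are in m, angles in rad, forces in N, time in s.
With the tool pointing down it reaches from about 0.35 to 0.85 m from the base axis. Payload 8.1 kg.
Tool frame: the origin (TCP) lies midway between the tips of the shut fingers; the grasp point (between the pads) lies 19 mm behind it (env.tcp_to_grasp is the distance from the TCP to the grasp point, in m); z points along the fingers, y is the line along which they close (so a half turn about z gives the same grasp; the last joint's range is limited). The gripper opens to 85 mm and grips with 20 to 120 N. Pads are 22 mm wide; open, the fingers measure 114 mm over their backs; the gripper's body (76 mm by 85 mm) begins 54 mm behind the grasp point. The pads swing forward as they close: fully open they stand 13 mm farther back than shut.
Start: joints at [1.133, 0.13, 1.488, -0, 1.523, -0.085], TCP at [0.207, 0.563, 0.231] pointing down, gripper open.
Joint ranges: [-2.96, 2.96], [-0.89, 2.26], [0.02, 2.5], [-1.34, 4.48], [0, 2.73], [-2.66, 2.66]. Speed limits (rad/s): [2.39, 2.39, 2.79, 3.14, 3.14, 3.14].

## Interface

Orientations are given as a unit quaternion [w, x, y, z].
In Python, from plant import status, cams, env gives the robot as it stands.
- The arm moves only by the shell command python3 -m handwheel 'ROWS' [FORCE]. ROWS is JSON, a list of rows, each a list of 5 numbers: the opening, from 0 (shut) to 1 (fully open), then the shift along the tool's x, y, z in units of 30 mm (1.0 is 30 mm), then the turn about the tool's z in rad. A call has 1 to 5 rows; each row is the pose to reach, as a shift and turn from the pose commanded when the call began, along the tool's axes at that moment; what a row does not reach only later rows make up. A row lasts 1/12 s, in which the tool goes at most 41.7 mm and 7.16 degrees, less where a joint would pass 70% of its speed; a pose out of reach is approached as far as the arm can. A call with a gripper value outside its range is refused whole. The fingers move at their own pace and stop on an object; FORCE is the grip in N (left out, the last holds). Time passes only in rows, so rows that repeat a pose let the fingers close. It gives the time, the measured TCP pose, the force, the opening and the grip force at its end, in the units of the state.
- status.get_obs(): the state, without advancing time (a new reading comes with each control period).
- cams.snapshot(name): name is "scene" or "side" or "wrist"; returns a dict with "image" (480x640x3 uint8, red, green, blue), "intrinsics" (3x3 intrinsics, pixels), "k1" (the pictures are not rectified: a ray, as slopes to the right and down, at radius r is drawn at 1 + k1 r^2 times it, then the intrinsics apply), "extrinsics" (4x4, takes a point from camera to world coordinates). Camera axes: x right, y up, looking along -z (the intrinsics and any distortion apply to the point x, -y, -z); pixel columns grow to the right and rows downward; lengths in m; the calibration is good to about 2 mm. A picture is of the moment at which its call begins. There is no depth.
- env.close_job(): hands the job in; it is judged then, once.
The state is a dict: "time_s": time; "q": joint angles; "joint_vel": joint speeds; "effort": joint torques, N m; "eef_pos": TCP position; "tool_rot": TCP orientation; "contact_force": force on the tool from outside, world axes, zero at the start; "ft_torque": the same for the moment, N m; "grip_width": finger opening in m; "grasp_force": force on a finger pad.
Only numpy, scipy, OpenCV 4.12 (cv2) and the standard library are available. Lean on these libraries where they do the work, as an engineer would, in place of code of your own. Each camera call takes 0.05 s, during which the arm holds its last target. There are 200 camera calls.

## Task

Two flat metal job plates lie on the bench: take the one that lies label up (the other, turned face down, is finished with). Find its labelled end by the small corner notch, slide it into the reader's mouth that end first and label still up, until it is fully home against the spring stop, and finish while still holding it there in the gripper, because the spring pushes it out again. Leave everything else as it lies.

Things in the scene. Friction and masses are not known exactly. Their poses are not given: they have to be found in the camera images.
- job_plate: Job plate lying label up: bare aluminium, 110 x 36 x 8 mm, about 60 to 120 g, flat on the bench at any yaw. Origin: centre of its underside; x along its length to the notched (labelled) end, y to the left, z up out of the label face. Can be gripped across its 36 mm width; the rear 63 mm stay outside the reader, so take it behind the middle, 75 to 80 mm from the notched end.
- job_plate_notch (a point): Inner corner of the job plate's notch, a square step 12 mm along x and 10 mm along y cut from its corner at +x, -y: with the notched end pointing away and the label up it is at the right. This point: 43 mm along x, -8 mm along y from the plate's origin, 4 mm up.
- job_plate_label (a point): Centre of the label: a pale frosted panel 30 x 31 mm with a pattern of small dark squares, on the upper face at the notched end only; 25.5 mm along x from the plate's origin, 8 mm up.
- job_plate_end (a point): Middle of the notched end's end face on the job plate: 55 mm along x from the plate's origin, 4 mm above its underside.
- done_plate: The finished plate, face down: an equal plate turned over, so its bare back is up and, with the notched end pointing away, the notch is at the left. Origin: centre of its lower face, x to the notched end, z up. To be left where it lies. The two plates may lie in each other's places.
- plate_reader: Plate reader, fixed: low grey box on an aluminium base, 104 mm deep, 100 wide, 66 high, mouth roughly facing the robot. Origin: centre of its underside on the bench; x points inwards along the insertion, y left, z up. A bed rail 22 mm wide, top 26 mm above the bench, sticks out in front from x = -85 mm and runs on inside; it carries the plate, the fingers pass beside it.
- reader_mouth (a point): Middle of the reader's flared mouth, level with the bed rail's top, 52 mm before the reader's origin. The mouth is 54 mm wide and its upper lip is 21 mm above this point. With the plate fully home the end of the plate is 47 mm inside this point.
- reader_channel (a point): Where the flare ends and the channel begins, level with the bed rail's top, 38 mm before the reader's origin: from here on it is 39 mm wide and 12 mm high above the rail.
- reader_key (a point): Front of the fixed key at the channel's right side (-y), 13 mm before the reader's origin; it reaches to 11.5 mm from the channel's centre line. Only a plate with the notch there (notched end first, label up) passes it; any other way round it stops here, 39 mm inside the mouth.
- spring_stop (a joint): Spring stop in the channel, pushed in by the plate's end: 0 m at rest (face 39 mm inside the mouth), 0.008 m with the plate fully home (47 mm inside); the spring pushes back with about 3.2 N at first and 6.4 N at the end.
- gauge_block: Steel gauge block 22 x 52 x 14 mm lying on the bench; origin at the centre of its underside. To be left alone.
- tape_roll: Roll of black tape, 53 mm across, 19 mm high, lying flat; origin at the centre of its underside. To be left alone.
- spare_tip: Copper electrode tip standing upright, 16 mm across, 38 mm high; origin at the centre of its underside. To be left alone.
- weld_head_a: Spot welder, fixed, in the middle of the bench between plates and reader: 225 mm deep, 184 wide, 388 high, origin at the centre of its underside. Its base plate reaches 113 mm towards the robot; its column (above 0.19 m high) begins at the origin's x, its arms (up to 0.14 m high) 72 mm nearer. Carry things round its front, not through it.
- upright_tray: Empty grey tray standing on edge along the right end of the bench, fixed: an upright wall from x = 0.32 to 0.59 m, y = -0.50 to -0.59 m, up to 0.44 m high. Fixed in every run. Keep the arm clear of it.

How it is judged:
At the end, for the whole second after the job is handed in: The job plate is in the reader's channel, notched end first and label up (within about 8 degrees of level), with its end within 3.5 mm of fully home (spring stop pushed in more than 5.5 of its 8 mm), still gripped by the fingers and at rest (value of joint spring_stop above 0.0055 m and x of job_plate_end in the frame of reader_mouth above 0.0435 m and y of job_plate_end in the frame of reader_mouth between -0.005 and 0.005 m and z of job_plate_end in the frame of reader_mouth between 0 and 0.012 m and angle between job_plate's own z axis and vertical below 0.15 rad and contact force between the fingers and job_plate above 1 N and linear speed of job_plate below 0.01 m/s); the arm keeps its last pose, push and grip.
It fails at once if the finished plate is shifted by more than 20 mm (distance of done_plate from where it was at the start of the episode above 0.02 m).
It fails at once if the gauge block, the tape or the spare tip is shifted by more than 20 mm (distance of any of gauge_block, tape_roll, spare_tip from where it was at the start of the episode above 0.02 m).
It fails at once if the spare tip is knocked over (angle between spare_tip's own z axis and vertical above 0.5 rad).
It also fails if it takes over 54 s, if anything falls off the work surface, if the arm or the gripper's body presses on something with over 40 N, if the wrist force passes 120 N, or if a joint passes its speed limit or range.

## Working session

There is one attempt and no reset: what is moved stays moved. The work goes in short steps, Python scripts to look and compute and a shell command to move; the robot and the scene stay as the last step left them, time stands still between calls to the robot, and variables do not carry over. Pictures are saved under pics/ and viewed, at most 10 in all, crops included, and the job is handed in when it is done.

```bash
ls; mkdir -p pics
cat > h.py <<'E'
import numpy as np, cv2
from plant import status, cams, env
from scipy.spatial.transform import Rotation as R
def snap(n,f=None):
    s=cams.snapshot(n); 
    if f: cv2.imwrite('pics/'+f,cv2.cvtColor(s['image'],cv2.COLOR_RGB2BGR))
    return s
def ray(s,u,v):
    K=np.array(s['intrinsics']);E=np.array(s['extrinsics'])
    d=np.array([(u-K[0,2])/K[0,0],(v-K[1,2])/K[1,1]]);x=d.copy()
    for _ in range(20): x=d/(1+s['k1']*(x@x))
    return E[:3,3],E[:3,:3]@np.array([x[0],-x[1],-1])
def onz(s,u,v,z):
    o,d=ray(s,u,v); return o+d*(z-o[2])/d[2]
def proj(s,p):
    K=np.array(s['intrinsics']);E=np.array(s['extrinsics'])
    c=E[:3,:3].T@(np.array(p)-E[:3,3]);x=np.array([c[0],-c[1]])/-c[2];x=x*(1+s['k1']*(x@x))
    return K[0,0]*x[0]+K[0,2],K[1,1]*x[1]+K[1,2]
def tool():
    o=status.get_obs();q=o['tool_rot'];return np.array(o['eef_pos']),R.from_quat([q[1],q[2],q[3],q[0]]).as_matrix()
def shift(p):
    "world TCP target -> tool units"
    t,M=tool();return M.T@(np.array(p)-t)/0.03
E
python3 - <<'E'
from h import *
for n in("scene","side","wrist"):
    s=snap(n,n+'0.png');print(n,np.round(s['extrinsics'],3).tolist(),np.round(s['intrinsics'],1).tolist(),s['k1'])
o=status.get_obs();print(o);print(tool()[1].round(3))
E
```

```text
pics
scene [[0.586, 0.529, -0.615, -0.466], [-0.811, 0.377, -0.448, -0.816], [-0.005, 0.761, 0.649, 1.128], [0.0, 0.0, 0.0, 1.0]] [[612.3, 0.0, 328.4], [0.0, 612.3, 241.2], [0.0, 0.0, 1.0]] -0.15060258916799543
side [[0.882, 0.42, -0.215, 0.213], [-0.471, 0.776, -0.419, -0.691], [-0.009, 0.47, 0.882, 1.392], [0.0, 0.0, 0.0, 1.0]] [[604.0, 0.0, 329.7], [0.0, 604.0, 235.3], [0.0, 0.0, 1.0]] 0.05643206578310114
wrist [[0.346, -0.888, -0.303, 0.13], [0.938, 0.327, 0.114, 0.592], [-0.002, -0.323, 0.946, 0.372], [0.0, 0.0, 0.0, 1.0]] [[339.8, 0.0, 324.9], [0.0, 339.8, 238.8], [0.0, 0.0, 1.0]] 0.018830105909630412
{'time_s': 0.15, 'q': array([ 1.13261460e+00,  1.31015624e-01,  1.48904028e+00,  2.08565647e-05,
        1.52302590e+00, -8.53971408e-02]), 'joint_vel': array([-0.00010799, -0.00251459, -0.00370361,  0.00054611,  0.00114467,
       -0.00180827]), 'effort': array([ 6.93388902e-04, -5.70056891e+01, -5.01160669e+01, -1.38730784e-04,
        9.53755458e-03, -7.05065395e-05]), 'eef_pos': array([0.2070914 , 0.56266209, 0.23046261]), 'tool_rot': array([-2.02764469e-04,  1.75479446e-01,  9.84482813e-01, -7.16511556e-04]), 'contact_force': array([-0.20888096,  0.14329656, -1.00728772]), 'ft_torque': array([-0.02811765,  0.01393486, -0.00937044]), 'grasp_force': 0.0, 'grip_width': 0.085284556716095}
[[-0.938  0.346 -0.001]
 [ 0.346  0.938 -0.001]
 [ 0.    -0.001 -1.   ]]
```

View pics/scene0.png

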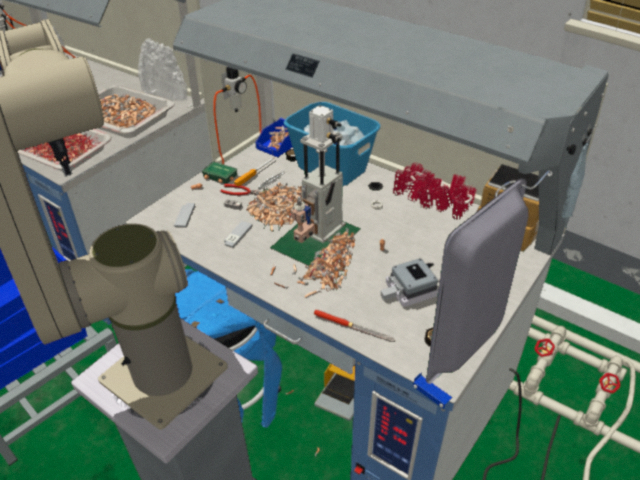

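View pics/side0.png

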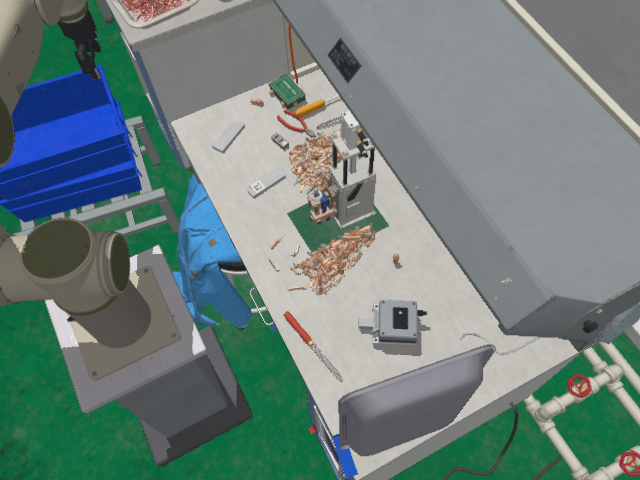

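Both pictures show two plates: side view at (228,136) and at (266,182). The second has a dark-dotted label near (257,187). The reader is at side (395,323), with its rail to the left at (366,323). The gauge block is at side (280,141). I'll enlarge the plates and the reader.

Run:
```python
from h import *
a=cv2.imread('pics/side0.png');b=cv2.imread('pics/scene0.png')
f=lambda im,x,y,w,h:cv2.resize(im[y:y+h,x:x+w],(400,300),interpolation=cv2.INTER_CUBIC)
cv2.imwrite('pics/c1.png',np.vstack([np.hstack([f(a,205,115,80,60),f(a,235,155,80,60)]),np.hstack([f(a,350,290,80,60),f(b,375,250,80,60)])]))
s=cams.snapshot('side')
for n,u,v,z in(('p1',228,136,.008),('p2',266,182,.008),('rail',366,323,.026),('box',397,322,.066)):print(n,onz(s,u,v,z).round(3))
```

```text
p1 [0.446 0.385 0.008]
p2 [0.474 0.193 0.008]
rail [ 0.509 -0.292  0.026]
box [ 0.565 -0.335  0.066]
```

View pics/c1.png

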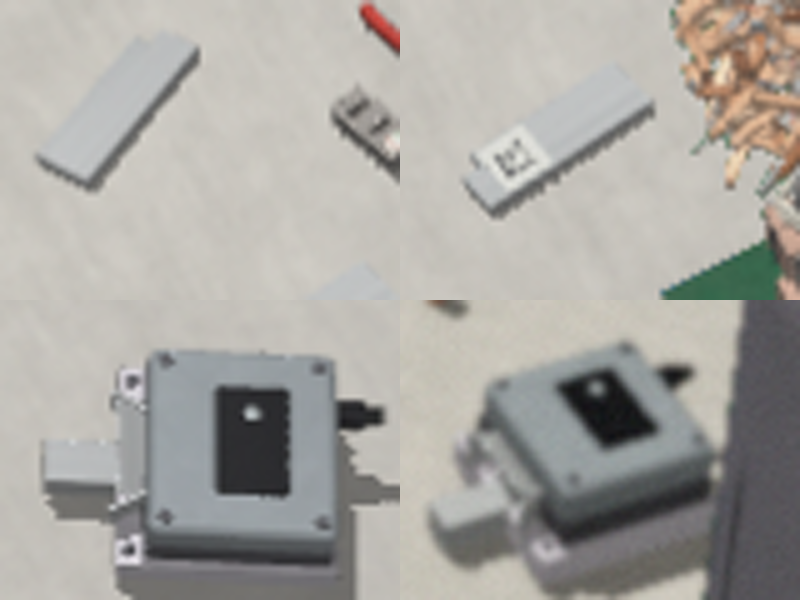

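Upper right: the plate at side (266,182) is label up, with its label and notch at the lower-left end. The upper-left plate has a bare back, so it is the finished one. Lower row: the reader's mouth and rail point left in the side view, towards the robot. Next I'll turn the corners into poses.

Run:
```python
from h import *
s=cams.snapshot('side')
f=lambda x,y,ox,oy,z:onz(s,ox+x/5-.4,oy+y/5-.4,z)
P=[f(x-400,y,235,155,.008) for x,y in((466,178),(495,208),(652,97),(615,66))]
print('plate',np.round(P,4).tolist())
fr=(P[0]+P[1])/2;re=(P[2]+P[3])/2;d=fr-re;print('len',np.linalg.norm(d),'w',np.linalg.norm(P[0]-P[1]),np.linalg.norm(P[2]-P[3]),'yaw',np.degrees(np.arctan2(d[1],d[0])),'c',(fr+re)/2)
B=[f(x,y-300,350,290,.066) for x,y in((150,352),(330,362),(335,545),(147,535))]
print('box',np.round(B,4).tolist(),np.mean(B,0));
e=B[1]-B[0]+B[2]-B[3];g=B[0]-B[3];print(np.linalg.norm(e)/2,np.linalg.norm(g),np.degrees(np.arctan2(e[1],e[0])),np.degrees(np.arctan2(g[1],g[0])))
r=[f(x,y-300,350,290,.026) for x,y in((42,442),(42,480),(118,447),(116,485))];print('rail',np.round(r,4).tolist())
for g in ((r[2]-r[0]),(r[3]-r[1])):print(np.degrees(np.arctan2(g[1],g[0])))
```

```text
plate [[0.4195, 0.1929, 0.008], [0.4253, 0.1681, 0.008], [0.5312, 0.1922, 0.008], [0.5223, 0.2203, 0.008]]
len 0.10740335459047949 w 0.025441858639794472 0.029500431711094354 yaw -166.1595489106527 c [0.4745755  0.19337314 0.008     ]
box [[0.557, -0.2696, 0.066], [0.6286, -0.3138, 0.066], [0.5834, -0.3903, 0.066], [0.5106, -0.3459, 0.066]] [ 0.56991545 -0.3298785   0.066     ]
0.08467199431954057 0.08935311382684488 -31.508764068142764 58.70659233462383
rail [[0.4988, -0.2721, 0.026], [0.4895, -0.2887, 0.026], [0.5295, -0.2915, 0.026], [0.5191, -0.3074, 0.026]]
-32.24052053538844
-32.30930504755362
```

```bash
python3 - <<'E'
from h import *
s=cams.snapshot('side')
for n,u,v,z in(('weldbase L',288,213,0),('weldbase near',315,250,0),('tip?',396,261,.02),('gauge',280,141,.014),('weldtop',350,128,.388)):print(n,onz(s,u,v,z).round(3))
print(shift([.496,.198,.19]))
E
python3 -m handwheel '[[1,0,0,0,0.5],[1,0,0,0,0.5],[1,0,0,0,0.5],[1,0,0,0,0.5],[1,0,0,0,0.5]]'
```

```text
weldbase L [0.485 0.082 0.   ]
weldbase near [ 0.498 -0.05   0.   ]
tip? [ 0.658 -0.184  0.02 ]
gauge [0.567 0.295 0.014]
weldtop [ 0.613 -0.012  0.388]
[-13.23621966  -8.08584482   1.36863666]
time_s: 0.72
eef_pos: [0.2073, 0.563, 0.2312]
tool_rot: [0.0, 0.416, 0.909, -0.0]
contact_force: [-0.1, 0.1, -0.3]
grip_width: 0.0855
grasp_force: 0.0
```

```bash
cat > g.py <<'E'
from h import *; import sys
t,M=tool();y=np.degrees(np.arctan2(M[1,0],M[0,0]))
print('tcp',t.round(4),'yaw',round(y,2),'q6',status.get_obs()['q'][5].round(2))
if len(sys.argv)>1:
    a=list(map(float,sys.argv[1:]));print('shift',shift(a[:3]).round(2),'turn',np.radians(((y-a[3]+180)%360)-180).round(3))
E
python3 g.py .496 .198 .19 14
```

```text
tcp [0.2073 0.563  0.2312] yaw 130.78 q6 0.42
shift [-15.5   -0.66   1.37] turn 2.038
```

```bash
python3 -m handwheel '[[1,-15.5,-0.65,1.3,0.6],[1,-15.5,-0.65,1.3,0.6],[1,-15.5,-0.65,1.3,0.6],[1,-15.5,-0.65,1.3,0.6],[1,-15.5,-0.65,1.3,0.6]]' >/dev/null; python3 g.py .496 .198 .19 14
```

```text
tcp [0.3379 0.3996 0.2138] yaw 96.71 q6 0.65
shift [-7.29  4.45  0.79] turn 1.444
```

```bash
python3 -m handwheel '[[1,-7.3,4.45,0.8,0.6],[1,-7.3,4.45,0.8,0.6],[1,-7.3,4.45,0.8,0.6],[1,-7.3,4.45,0.8,0.6],[1,-7.3,4.45,0.8,0.6]]' >/dev/null; python3 g.py .496 .198 .19 14
```

```text
tcp [0.4662 0.2362 0.1946] yaw 62.3 q6 0.85
shift [-0.66  1.47  0.15] turn 0.843
```

```bash
python3 -m handwheel '[[1,-0.65,1.45,0.15,0.85],[1,-0.65,1.45,0.15,0.85],[1,-0.65,1.45,0.15,0.85],[1,-0.65,1.45,0.15,0.85],[1,-0.65,1.45,0.15,0.85]]' >/dev/null;python3 -m handwheel '[[1,0,0,0,0.25],[1,0,0,0,0.25],[1,0,0,0,0.25]]'; python3 g.py .496 .198 .19 14; python3 -c "
from h import *
s=snap('wrist','w1.png')
for p in([.496,.198,.008],[.4745,.193,.008]):print(proj(s,p))"
```

```text
time_s: 2.22
eef_pos: [0.4948, 0.2004, 0.19]
tool_rot: [0.0, 0.994, 0.106, -0.0]
contact_force: [-0.2, -0.0, -0.4]
grip_width: 0.0851
grasp_force: 0.0
tcp [0.4948 0.2004 0.19  ] yaw 12.13 q6 1.65
shift [ 0.02  0.09 -0.  ] turn -0.033
(np.float64(327.59515471682704), np.float64(212.6795655647847))
(np.float64(327.92104401788606), np.float64(234.10365363139755))
```

View pics/w1.png

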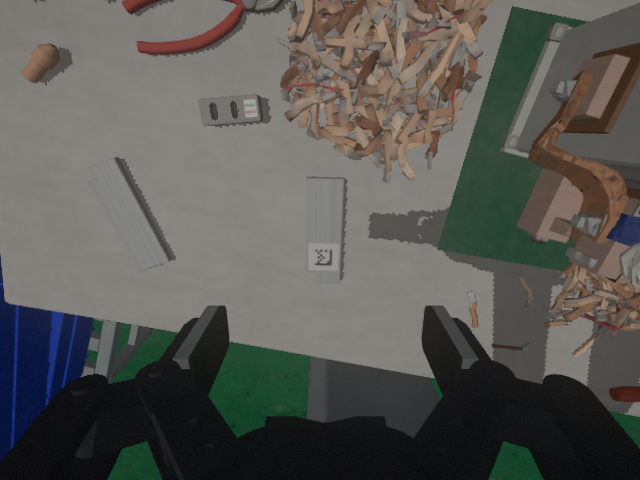

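The wrist view shows the label-up plate upright at (324,230). Its rear end is at the top (306-344,178) and the label at (322,257). The notch is at lower left (312,277). I'll measure the outline by colour.

```bash
cat > plate.py <<'E'
from h import *
s=cams.snapshot('wrist');im=s['image'].astype(int)
x0,y0,x1,y1=296,165,353,295
c=im[y0:y1,x0:x1];m=((c[...,2]-c[...,0])>-3)&(c.sum(2)>300)
m=cv2.morphologyEx(m.astype(np.uint8),cv2.MORPH_CLOSE,np.ones((7,7)))
cs,_=cv2.findContours(m,cv2.RETR_EXTERNAL,cv2.CHAIN_APPROX_NONE)
k=max(cs,key=cv2.contourArea)[:,0]+[x0,y0]
w=np.array([onz(s,u,v,.008)[:2] for u,v in k])
r=cv2.minAreaRect((w*1000).astype(np.float32));print('rect mm',r)
b=cv2.boxPoints(r);print(b.round(1).tolist());print('px',k.min(0),k.max(0),'area ratio',cv2.contourArea((w*1000).astype(np.float32))/np.prod(r[1]))
E
python3 plate.py
```

```text
rect mm ((475.2533874511719, 197.518798828125), (109.34934997558594, 35.47531509399414), 10.938944816589355)
[[418.20001220703125, 204.60000610351562], [424.8999938964844, 169.6999969482422], [532.2999877929688, 190.5], [525.5999755859375, 225.3000030517578]]
px [306 178] [343 282] area ratio 0.9281047964594242
```

```bash
python3 g.py .4978 .2018 .03 10.9
```

```text
tcp [0.4947 0.2005 0.19  ] yaw 12.66 q6 1.64
shift [ 0.11 -0.02  5.33] turn 0.031
```

```bash
python3 -m handwheel '[[0.6,0.11,-0.02,1.3,0.03],[0.6,0.11,-0.02,2.6,0.03],[0.6,0.11,-0.02,3.9,0.03],[0.6,0.11,-0.02,5.3,0.03],[0.6,0.11,-0.02,5.3,0.03]]' ; python3 -m handwheel '[[0.6,0,0,0,0],[0.6,0,0,0,0],[0.6,0,0,0,0]]'; python3 g.py .4978 .2018 .002 10.9; python3 -c "
from h import *
s=snap('wrist','w2.png');cv2.imwrite('pics/w2c.png',cv2.imread('pics/w2.png')[120:480,120:560])"
```

```text
time_s: 2.73
eef_pos: [0.4909, 0.1997, 0.0219]
tool_rot: [0.001, 0.995, 0.095, -0.007]
contact_force: [-1.7, -0.9, -1.8]
grip_width: 0.0513
grasp_force: 0.0
time_s: 2.98
eef_pos: [0.5005, 0.2026, 0.0345]
tool_rot: [-0.001, 0.996, 0.093, 0.003]
contact_force: [-0.3, 0.7, -0.4]
grip_width: 0.0509
grasp_force: 0.0
tcp [0.5005 0.2026 0.0345] yaw 10.63 q6 1.67
shift [-0.1   0.01  1.08] turn -0.005
```

View pics/w2c.png

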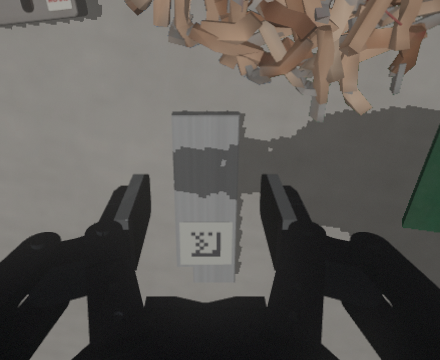

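The crop shows the plate centred between the open pads: plate edges at 174 and 239, pads at 148 and 265, with the label end towards the palm. Now descend gently.

```bash
python3 -m handwheel '[[0.6,0,0,0.3,0],[0.6,-0.05,0,0.5,0],[0.6,-0.05,0,0.7,0],[0.6,-0.05,0,0.8,0],[0.6,-0.05,0,0.8,0]]' ; python3 -m handwheel '[[0.6,0,0,0,0],[0.6,0,0,0,0],[0.6,0,0,0,0]]'; python3 g.py .4978 .2018 .002 10.9
```

```text
time_s: 3.45
eef_pos: [0.4953, 0.2012, 0.0057]
tool_rot: [0.0, 0.996, 0.092, -0.001]
contact_force: [-0.3, 0.1, -0.5]
grip_width: 0.0515
grasp_force: 0.0
time_s: 3.7
eef_pos: [0.4966, 0.2016, 0.0072]
tool_rot: [-0.0, 0.996, 0.092, 0.0]
contact_force: [-0.4, -0.9, 0.8]
grip_width: 0.0509
grasp_force: 0.0
tcp [0.4966 0.2016 0.0072] yaw 10.53 q6 1.68
shift [0.04 0.   0.17] turn -0.006
```

```bash
python3 -m handwheel '[[0.6,0.04,0,0.07,0],[0.6,0.04,0,0.14,0],[0.6,0.04,0,0.2,0],[0.6,0.04,0,0.2,0]]' ; python3 -m handwheel '[[0.6,0,0,0.04,0],[0.6,0,0,0.04,0],[0.6,0,0,0.04,0]]'; python3 g.py .4978 .2018 -.002 10.9
```

```text
time_s: 4.03
eef_pos: [0.4972, 0.2016, 0.0004]
tool_rot: [0.0, 0.996, 0.092, -0.0]
contact_force: [-0.1, 0.2, -0.3]
grip_width: 0.0514
grasp_force: 0.0
time_s: 4.28
eef_pos: [0.4975, 0.2017, -0.0003]
tool_rot: [0.0, 0.996, 0.092, -0.0]
contact_force: [-0.0, -0.6, -0.0]
grip_width: 0.0513
grasp_force: 0.0
tcp [ 4.975e-01  2.017e-01 -3.000e-04] yaw 10.53 q6 1.68
shift [ 0.01 -0.    0.06] turn -0.006
```

```bash
python3 -m handwheel '[[0.48,0,0,0,0],[0.48,0,0,0,0],[0.48,0,0,0.05,0],[0.48,0,0,0.07,0],[0.48,0,0,0.07,0]]' 40; python3 -m handwheel '[[0.48,0,0,0.03,0],[0.48,0,0,0.03,0],[0.48,0,0,0.03,0]]'
```

```text
time_s: 4.7
eef_pos: [0.4979, 0.2018, -0.0016]
tool_rot: [-0.0, 0.996, 0.092, 0.0]
contact_force: [-2.3, -0.8, 7.5]
grip_width: 0.041
grasp_force: 3.7
time_s: 4.95
eef_pos: [0.4979, 0.2019, -0.0016]
tool_rot: [0.0, 0.996, 0.092, 0.0]
contact_force: [-8.1, -2.2, 16.5]
grip_width: 0.0415
grasp_force: 8.3
```

Tip contact with the bench at TCP z = -1.6 mm. I'll lift about 3 mm and close.

```bash
python3 -m handwheel '[[0.48,0,0,-0.1,0],[0.3,0,0,-0.1,0],[0.3,0,0,-0.1,0],[0.3,0,0,-0.1,0],[0.3,0,0,-0.1,0]]' 70; python3 -m handwheel '[[0.3,0,0,0,0],[0.3,0,0,0,0],[0.3,0,0,0,0],[0.3,0,0,0,0]]'
```

```text
time_s: 5.37
eef_pos: [0.4982, 0.202, 0.0011]
tool_rot: [-0.0, 0.996, 0.092, 0.001]
contact_force: [-4.6, -1.5, 12.8]
grip_width: 0.0333
grasp_force: 69.2
time_s: 5.7
eef_pos: [0.4982, 0.202, 0.0011]
tool_rot: [-0.0, 0.996, 0.092, 0.001]
contact_force: [-5.0, -1.3, 12.6]
grip_width: 0.0336
grasp_force: 69.2
```

```bash
python3 -m handwheel '[[0.3,0,0,-0.3,0],[0.3,0,0,-1,0],[0.3,0,0,-2,0],[0.3,0,0,-3,0],[0.3,0,0,-3.5,0]]'; python3 g.py .40 .12 .16 110
```

```text
time_s: 6.12
eef_pos: [0.4992, 0.2022, 0.1087]
tool_rot: [-0.0, 0.996, 0.092, 0.002]
contact_force: [0.7, -0.2, -0.5]
grip_width: 0.0333
grasp_force: 70.4
tcp [0.4992 0.2022 0.1087] yaw 10.53 q6 1.68
shift [-3.74  2.09 -1.73] turn -1.736
```

```bash
python3 -m handwheel '[[0.3,-2.2,1.2,-1.7,-0.6],[0.3,-2.2,1.2,-1.7,-0.6],[0.3,-3.7,2.1,-1.7,-0.6],[0.3,-3.7,2.1,-1.7,-0.6],[0.3,-3.7,2.1,-1.7,-0.6]]'; python3 g.py .38 -.06 .16 110
```

```text
time_s: 6.53
eef_pos: [0.3979, 0.1177, 0.1561]
tool_rot: [0.0, 0.923, 0.384, -0.0]
contact_force: [-0.5, -0.6, -1.5]
grip_width: 0.0334
grasp_force: 70.4
tcp [0.3979 0.1177 0.1561] yaw 45.22 q6 0.95
shift [-4.63  3.75 -0.13] turn -1.131
```

```bash
python3 -m handwheel '[[0.3,-4.6,3.7,-0.1,-0.6],[0.3,-4.6,3.7,-0.1,-0.6],[0.3,-4.6,3.7,-0.1,-0.6],[0.3,-4.6,3.7,-0.1,-0.6],[0.3,-4.6,3.7,-0.1,-0.6]]'; python3 g.py .42 -.234 .16 148
```

```text
time_s: 6.95
eef_pos: [0.3819, -0.0468, 0.1588]
tool_rot: [0.0, 0.8, 0.6, 0.0]
contact_force: [1.1, -0.1, -1.2]
grip_width: 0.0332
grasp_force: 70.4
tcp [ 0.3819 -0.0468  0.1588] yaw 73.69 q6 0.03
shift [-5.63  2.97 -0.04] turn -1.297
```

```bash
python3 -m handwheel '[[0.3,-5.6,3,0,-0.65],[0.3,-5.6,3,0,-0.65],[0.3,-5.6,3,0,-0.65],[0.3,-5.6,3,0,-0.65],[0.3,-5.6,3,0,-0.65]]'; python3 g.py .42 -.234 .16 148
```

```text
time_s: 7.37
eef_pos: [0.4198, -0.2306, 0.1587]
tool_rot: [0.0, 0.602, 0.798, 0.0]
contact_force: [1.0, 0.4, -0.7]
grip_width: 0.0334
grasp_force: 70.4
tcp [ 0.4198 -0.2306  0.1587] yaw 105.91 q6 -0.89
shift [-0.11 -0.03 -0.04] turn -0.735
```

```bash
python3 -m handwheel '[[0.3,0,0,0,-0.62],[0.3,0,0,0,-0.62],[0.3,0,0,0,-0.62],[0.3,0,0,0,-0.62],[0.3,0,0,0,-0.62]]'>/dev/null;  python3 -m handwheel '[[0.3,0,0,0,-0.12],[0.3,0,0,0,-0.12],[0.3,0,0,0,-0.12],[0.3,0,0,0,-0.12]]'; python3 g.py .42 -.234 .16 148; python3 -c "
from h import *
s=snap('wrist','w3.png')"
```

```text
time_s: 8.12
eef_pos: [0.4199, -0.2287, 0.1586]
tool_rot: [-0.0, 0.278, 0.961, 0.0]
contact_force: [0.2, -0.1, -1.4]
grip_width: 0.0331
grasp_force: 70.3
tcp [ 0.4199 -0.2287  0.1586] yaw 147.76 q6 -1.61
shift [-0.1  -0.15 -0.05] turn -0.004
```

View pics/w3.png

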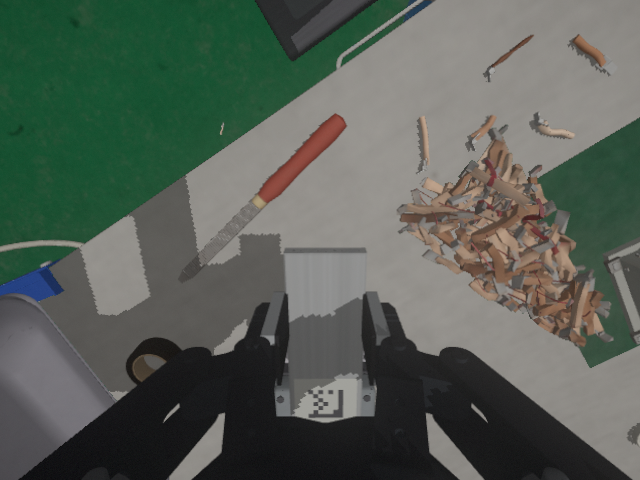

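The wrist view shows the plate gripped squarely: its rear edge is at row 250, columns 285 to 366. The reader is hidden behind the gripper. I'll measure the plate in the hand, then move over the reader so the camera looks down on the rail.

```bash
python3 - <<'E'
from h import *
s=cams.snapshot('wrist');t,M=tool()
for u,v in((285,250),(366,249),(289,300),(365,300),(289,290),(366,290)):
    p=onz(s,u,v,t[2]+.0065);print((M.T@(p-t)*1000).round(1))
E
python3 g.py .573 -.329 .19 148
```

```text
[ 31.6 -16.5  -6.5]
[32.  17.9 -6.5]
[  7.7 -15.7  -6.5]
[ 7.7 18.3 -6.5]
[ 12.7 -15.5  -6.5]
[12.6 18.6 -6.5]
tcp [ 0.4199 -0.2287  0.1587] yaw 147.84 q6 -1.62
shift [-6.1  -0.11 -1.04] turn -0.003
```

```bash
python3 -m handwheel '[[0.3,-2.3,-0.3,-1,0],[0.3,-3.6,-0.3,-1,0],[0.3,-4.9,-0.3,-1,0],[0.3,-6,-0.15,-1,0],[0.3,-6,-0.15,-1,0]]'>/dev/null;  python3 -m handwheel '[[0.3,0,0,0,0],[0.3,0,0,0,0],[0.3,0,0,0,0]]'; python3 g.py .573 -.329 .19 148; python3 -c "
from h import *
s=snap('wrist','w4.png')"
```

```text
time_s: 8.88
eef_pos: [0.5696, -0.3276, 0.1881]
tool_rot: [-0.001, 0.276, 0.961, 0.0]
contact_force: [0.2, -0.2, -1.0]
grip_width: 0.0333
grasp_force: 70.4
tcp [ 0.5696 -0.3276  0.1881] yaw 147.94 q6 -1.61
shift [-0.12  0.02 -0.06] turn -0.001
```

View pics/w4.png

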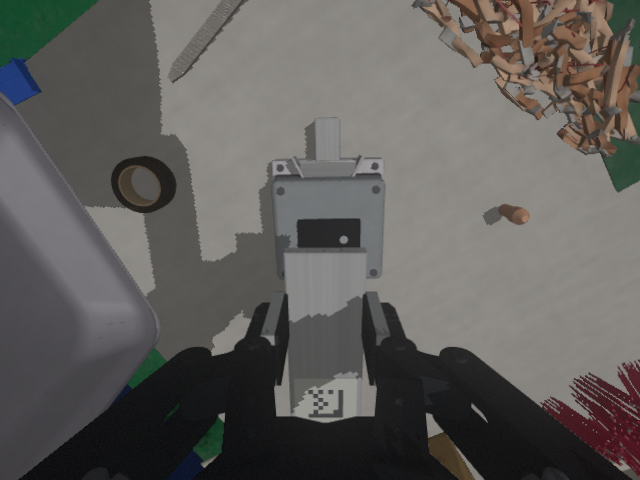

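The view shows the rail at columns 315 to 340 with its front at row 118. The flare sits around row 160, and the box top runs from column 273 to 384, starting at row 179. The tape at (143,184) and tip at (515,214) are clear. I'll find the rail and box edges from brightness gradients.

Run:
```python
from h import *
s=cams.snapshot('wrist');t,M=tool();im=s['image'].astype(float)
g=cv2.Sobel(cv2.cvtColor(s['image'],cv2.COLOR_RGB2GRAY),cv2.CV_64F,1,0)
def edge(rows,a,b):
    return [(a+1+np.average(np.arange(b-a),weights=np.abs(g[v,a:b])**2+1e-6)-1,v) for v in rows]
def fit(pts,z):
    w=np.array([onz(s,u,v,z)[:2] for u,v in pts]);L=cv2.fitLine((w*1000).astype(np.float32),cv2.DIST_HUBER,0,.01,.01).ravel()
    ang=np.degrees(np.arctan(L[1]/L[0]));
    print('u',np.round([p[0] for p in pts[::4]],1),'line',L[2:].round(1),'ang',ang.round(2));return L
rl=fit(edge(range(125,152),308,321),.026);rr=fit(edge(range(125,152),334,347),.026)
bl=fit(edge(range(195,225),268,280),.066);br=fit(edge(range(195,225),378,390),.066)
a=np.radians(-32);d=np.array([np.cos(a),np.sin(a)]);n=np.array([-d[1],d[0]])
for n_,A,B in(('rail',rl,rr),('box',bl,br)):print(n_,'lat y left/right of line',(A[2:]@n).round(2),(B[2:]@n).round(2),'mid',((A[2:]+B[2:])@n/2).round(2))
gy=np.abs(cv2.Sobel(cv2.cvtColor(s['image'],cv2.COLOR_RGB2GRAY),cv2.CV_64F,0,1))
v=[110+np.average(np.arange(16),weights=gy[110:126,u]**2) for u in range(319,337)];vf=np.median(v)
F=onz(s,327.5,vf,.026)[:2]*1000;print('railfront v',vf,'world',F.round(1),'along',(F@d).round(1))
v=[172+np.average(np.arange(14),weights=gy[172:186,u]**2) for u in range(290,370)];print('box front v',np.round(v[::16],1));
p=np.array([onz(s,290+i,x,.066)[:2]*1000 for i,x in enumerate(v)]);L=cv2.fitLine(p.astype(np.float32),cv2.DIST_HUBER,0,.01,.01).ravel();print('front ang',np.degrees(np.arctan(L[1]/L[0])),'along',(p.mean(0)@d))
r=[onz(s,u,249.5,t[2]+.0065)[:2]*1000 for u in(285,366)];print('plate rear lat',[(x@n).round(2) for x in r],'TCP lat',(t[:2]*1000@n).round(2),'along',(t[:2]*1000@d).round(2))
```

```text
u [312.2 315.  315.2 315.3 315.3 315.3 315.4] line [ 505.5 -296.8] ang -31.53
u [339.1 339.3 339.4 339.2 339.2 339.2 339.2] line [ 516.4 -279.3] ang -31.66
u [274.4 274.1 274.1 274.6 275.1 275.1 275.3 275.5] line [ 533.7 -351.9] ang -31.0
u [384.4 384.4 384.  384.  384.  383.9 383.8 383.4] line [ 578.2 -277. ] ang -30.57
rail lat y left/right of line 16.18 36.77 mid 26.47
box lat y left/right of line -15.63 71.52 mid 27.94
railfront v 117.36662100948368 world [ 497.1 -279.1] along 569.5
box front v [175.1 178.1 178.1 178.1 176.7]
front ang 60.447083 along 613.1871895850442
plate rear lat [np.float64(7.51), np.float64(41.88)] TCP lat 24.01 along 656.47
```

```bash
python3 g.py .4451 -.2486 .07 148.6
```

```text
tcp [ 0.5694 -0.3275  0.1888] yaw 147.96 q6 -1.61
shift [4.91 0.03 3.96] turn -0.011
```

```bash
python3 -m handwheel '[[0.3,1.3,0,0,-0.011],[0.3,2.6,0,0,-0.011],[0.3,4,0,0,-0.011],[0.3,4.9,0.03,1,-0.011],[0.3,4.9,0.03,2,-0.011]]'>/dev/null;  python3 -m handwheel '[[0.3,0,0,1,0],[0.3,0,0,2,0],[0.3,0,0,2,0],[0.3,0,0,2,0],[0.3,0,0,2,0]]'; python3 g.py .4451 -.2486 .0295 148.6
```

```text
time_s: 9.82
eef_pos: [0.4467, -0.2499, 0.0707]
tool_rot: [0.001, 0.271, 0.963, -0.0]
contact_force: [1.2, -0.0, -1.6]
grip_width: 0.0337
grasp_force: 70.4
tcp [ 0.4467 -0.2499  0.0707] yaw 148.61 q6 -1.63
shift [0.07 0.01 1.37] turn 0.0
```

```bash
python3 -m handwheel '[[0.3,0.05,0,0.6,0],[0.3,0.05,0,1.1,0],[0.3,0.05,0,1.33,0],[0.3,0.05,0,1.33,0],[0.3,0.05,0,1.33,0]]';python3 -m handwheel '[[0.3,0,0,0,0],[0.3,0,0,0,0],[0.3,0,0,0,0]]'; python3 g.py .4451 -.2486 .0286 148.6
python3 - <<'E'
from h import *
a=snap('side');b=snap('scene')
f=lambda im,x,y,w,h:cv2.resize(cv2.cvtColor(im['image'],4)[y:y+h,x:x+w],(w*5,h*5),interpolation=cv2.INTER_CUBIC)
cv2.imwrite('pics/c2.png',np.vstack([f(a,310,270,120,60),f(b,345,245,120,60)]))
E
```

```text
time_s: 10.23
eef_pos: [0.4455, -0.2491, 0.0302]
tool_rot: [0.001, 0.27, 0.963, -0.0]
contact_force: [-0.2, -0.7, -0.8]
grip_width: 0.0335
grasp_force: 70.4
time_s: 10.48
eef_pos: [0.4455, -0.2491, 0.0299]
tool_rot: [0.001, 0.27, 0.963, -0.0]
contact_force: [-0.2, -0.2, -2.2]
grip_width: 0.0332
grasp_force: 70.4
tcp [ 0.4455 -0.2491  0.0299] yaw 148.62 q6 -1.63
shift [0.02 0.01 0.04] turn 0.0
```

View pics/c2.png

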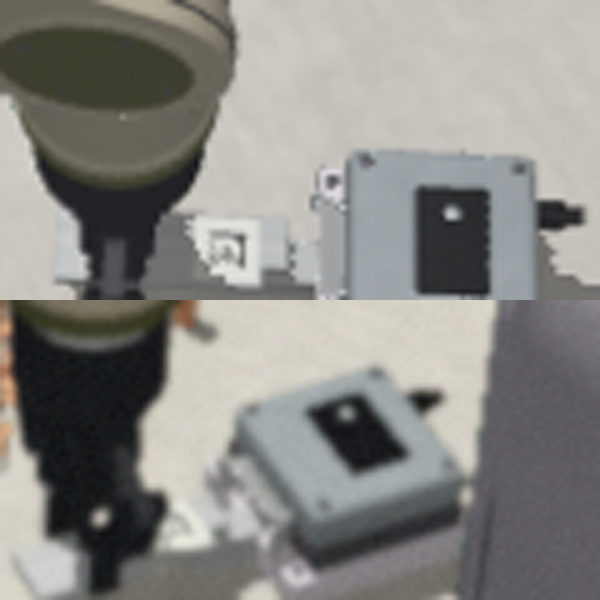

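Both crops show the plate lying over the rail, in line with the mouth, with its end just short of it. Now slide it in.

```bash
python3 -m handwheel '[[0.3,-0.2,0,0.03,0],[0.3,-0.4,0,0.03,0],[0.3,-0.6,0,0.03,0],[0.3,-0.8,0,0.03,0],[0.3,-1,0,0.03,0]]';python3 -m handwheel '[[0.3,-0.1,0,0,0],[0.3,-0.2,0,0,0],[0.3,-0.3,0,0,0],[0.3,-0.3,0,0,0]]'; python3 g.py .5647 -.3217 .0286 148.6
```

```text
time_s: 11.0
eef_pos: [0.4711, -0.2646, 0.0279]
tool_rot: [0.0, 0.27, 0.963, -0.0]
contact_force: [0.3, -0.6, -1.3]
grip_width: 0.0337
grasp_force: 70.4
time_s: 11.33
eef_pos: [0.4785, -0.2691, 0.0279]
tool_rot: [0.0, 0.27, 0.963, -0.0]
contact_force: [-0.1, -0.3, -1.6]
grip_width: 0.0332
grasp_force: 70.4
tcp [ 0.4785 -0.2691  0.0279] yaw 148.62 q6 -1.63
shift [-3.37  0.   -0.02] turn 0.0
```

```bash
python3 -m handwheel '[[0.3,-0.1,0,-0.02,0],[0.3,-0.2,0,-0.02,0],[0.3,-0.3,0,-0.02,0],[0.3,-0.4,0,-0.02,0],[0.3,-0.4,0,-0.02,0]]';python3 -m handwheel '[[0.3,-0.05,0,0,0],[0.3,-0.1,0,0,0],[0.3,-0.1,0,0,0]]'; python3 g.py .4981 -.2809 .0286 148.6
```

```text
time_s: 11.75
eef_pos: [0.4888, -0.2755, 0.0286]
tool_rot: [0.0, 0.27, 0.963, -0.0]
contact_force: [-0.2, 0.3, -1.6]
grip_width: 0.0335
grasp_force: 70.4
time_s: 12.0
eef_pos: [0.4903, -0.2763, 0.028]
tool_rot: [-0.001, 0.27, 0.963, 0.0]
contact_force: [-2.8, 2.1, -0.6]
grip_width: 0.0334
grasp_force: 70.4
tcp [ 0.4903 -0.2763  0.028 ] yaw 148.62 q6 -1.63
shift [-0.3   0.   -0.02] turn 0.0
```

```bash
for i in 1; do python3 -m handwheel '[[0.3,-0.05,0,0,0],[0.3,-0.1,0,0,0],[0.3,-0.13,0,0,0],[0.3,-0.13,0,0,0]]'; done; python3 g.py .4981 -.2809 .0286 148.6
```

```text
time_s: 12.33
eef_pos: [0.4938, -0.2785, 0.0281]
tool_rot: [-0.001, 0.27, 0.963, 0.0]
contact_force: [-4.1, 2.7, -1.2]
grip_width: 0.0336
grasp_force: 70.4
tcp [ 0.4938 -0.2785  0.0281] yaw 148.62 q6 -1.63
shift [-0.16  0.   -0.02] turn 0.0
```

The force is about 4.9 N and rising softly, so this is the spring and not the key. Continue.

```bash
python3 -m handwheel '[[0.3,-0.05,0,0,0],[0.3,-0.1,0,0,0],[0.3,-0.12,0,0,0],[0.3,-0.12,0,0,0]]';  python3 -m handwheel '[[0.3,-0.04,0,0,0],[0.3,-0.06,0,0,0],[0.3,-0.06,0,0,0]]'; python3 g.py .4981 -.2809 .0286 148.6
```

```text
time_s: 12.67
eef_pos: [0.4963, -0.28, 0.0278]
tool_rot: [-0.001, 0.27, 0.963, 0.0]
contact_force: [-6.2, 4.1, -0.1]
grip_width: 0.0335
grasp_force: 70.5
time_s: 12.92
eef_pos: [0.4964, -0.28, 0.0271]
tool_rot: [-0.003, 0.27, 0.963, 0.001]
contact_force: [-11.0, 6.0, 2.8]
grip_width: 0.0336
grasp_force: 70.8
tcp [ 0.4964 -0.28    0.0271] yaw 148.62 q6 -1.63
shift [-0.06  0.   -0.05] turn 0.0
```

Hard stop reached (12.5 N, after about 8 mm of spring travel). Settle and check.

```bash
python3 -m handwheel '[[0.3,0.02,0,-0.02,0],[0.3,0.02,0,-0.02,0],[0.3,0.02,0,-0.02,0],[0.3,0.02,0,-0.02,0],[0.3,0.02,0,-0.02,0]]'
python3 - <<'E'
from h import *
s=snap('wrist','w5.png');cv2.imwrite('pics/w5c.png',cv2.imread('pics/w5.png')[150:450,200:450])
t,M=tool();print(M.T@(onz(s,285,250,t[2]+.0065)-t),np.abs(status.get_obs()['joint_vel']).max())
E
```

```text
time_s: 13.33
eef_pos: [0.4963, -0.28, 0.0278]
tool_rot: [-0.002, 0.27, 0.963, 0.001]
contact_force: [-9.8, 6.1, 1.2]
grip_width: 0.0332
grasp_force: 70.5
[ 0.03155884 -0.0165756  -0.00634841] 0.0016254174549807526
```

View pics/w5c.png

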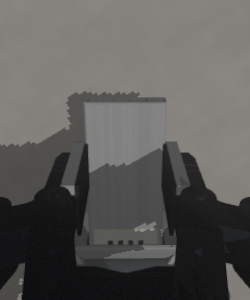

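The crop shows the rear edge still at row 250, so the plate hasn't slipped in the grip. Only a strip of the label is left outside the mouth. It is home and at rest, so I'm handing it in.

```bash
python3 -c "
from plant import env
print(env.close_job())"
```

```text
the job is handed in; nothing more can be done
None
```

I slid the label-up plate into the reader, notched end first and label up, until it met the hard stop; it was still gripped and at rest when I handed the job in at about 13 s, and no verdict came back.

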